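# Shut the loaded slitting-blade cassette, unclip it from its loading base and hold it up

### The arm

A 7-joint arm with a two-finger parallel gripper is mounted at the origin on the work surface. World frame = base frame: x ahead of the robot, y to its left, z up, the work surface at z = 0. Lengths are in mm, angles in rad, forces in N, time in s.
With the tool pointing down it reaches from about 400 to 875 mm from the base axis. Payload 4.4 kg.
Tool frame: the origin (TCP) lies on the centre line of the jaws, within the pads' length; the fingertips stand 25 mm ahead of it and the grasp point (between the pads) lies 6 mm ahead of it; x points along the fingers, y is the direction in which the jaws open and shut, and the axes are right-handed (so a half turn about x gives the same grasp; the last joint's range is limited). The gripper opens to 85 mm and grips with 20 to 120 N. Pads are 22 mm wide; open, the fingers measure 114 mm over their backs; the gripper's body (76 mm by 85 mm) begins 54 mm behind the grasp point. The pads swing forward as they close: fully open they stand 13 mm farther back than shut.
Start: joints at [1.209, 0.628, 0.038, 1.517, -0.027, 0.996, -0.02], TCP at [189.505, -621.776, 256.313] pointing down, gripper open.
Joint ranges: [-3.06, 3.06], [-0.37, 2.12], [-1.25, 1.32], [0.18, 2.47], [-1.1, 4.24], [0.23, 1.98], [-2.94, 2.94]. Speed limits (rad/s): [2.57, 2.57, 3.14, 3.14, 3.14, 3.14, 3.14].

### API

Orientations are given as [roll, pitch, yaw] about the fixed x, y, z axes, in that order (R = Rz(yaw) Ry(pitch) Rx(roll)).
In Python, from cell import * gives the robot as it stands. The module is installed in compiled form; this text tells all that it offers.
- The arm moves only by the tool jog_arm, never from a script. Its argument "series" is a list of rows, each a list of 3 entries, a list of its own where there are three numbers: the turn, a rotation vector about the tool's x, y, z in degrees, then the shift along the tool's x, y, z in mm, then the gripper's target within -1 to 1 (shut at 1, half-way at 0, fully open at -1). In form: [[[rx, ry, rz], [dx, dy, dz], hand], ...]. A call has 1 to 8 rows; each row shifts and turns the commanded pose from where the row before left it, along the tool's axes as they then stand; what a row does not reach is not made up. A row lasts 1/8 s, in which the tool goes at most 62.5 mm and 10.7 degrees, less where a joint would pass 70% of its speed; a pose out of reach is approached as far as the arm can. A call is refused whole if a number of a shift passes 62.5 or a number of a turn 10.7, either way. A call with a gripper value outside its range is refused whole. The fingers move at their own pace and stop on an object; the grip force is fixed at half the most. Time passes only in rows, so rows that do not move let the fingers close. It gives the time, the measured TCP pose, the force and the opening at its end, in the units of the state.
- read_state(): the state, without advancing time (a new reading comes with each control period).
- get_image(name): name is "scene" or "top" or "wrist"; returns a dict with "img" (400x640x3 uint8, red, green, blue), "range_z" (400x640 float32, mm along the optical axis (not along the pixel's ray), 0 where there is no reading), "fovy" (degrees; the focal length in pixels is half the picture's height over the tangent of half this angle, whatever the lens; pixels are square), "cx", "cy" (the principal point, pixels), "cam_to_world" (4x4, takes a point from camera to world coordinates). Camera axes: x right, y up, looking along -z (the intrinsics and any distortion apply to the point x, -y, -z); pixel columns grow to the right and rows downward; lengths in mm; the calibration is good to about 2 mm. A picture is of the moment at which its call begins.
- finish_job(): hands the job in, once; it reports no verdict.
The state is a dict: "clock": time; "qpos": joint angles; "qd": joint speeds; "tau": joint torques, N m; "eef_pos": TCP position; "tool_rot": TCP orientation; "force": force on the tool from outside, world axes, zero at the start; "torque": the same for the moment, N m; "width": finger opening in mm.
Only numpy, scipy, OpenCV 4.12 (cv2) and the standard library are available. Lean on these libraries where they do the work, as an engineer would, in place of code of your own. Each camera call takes 0.05 s, during which the arm holds its last target. There are 200 camera calls.

### The job

The cassette in the loading base on the bench has just been filled with slitting blades. Fold its lid fully shut, then pinch the two catches on its long sides together to unclip it, lift it straight out and finish while still holding it by the catches, level and still, with its underside at least 120 mm above the bench and touching nothing else. Leave everything else on the bench where it is.

Things in the scene. Friction and masses are not known exactly. Their poses are not given: they have to be found in the camera images.
- base: Aluminium loading base, fixed to the bench: plate 176 x 92 x 6 mm, end stops and corner guides 24 mm high; at mid-length on each side a latch rail, 44 mm long, from 28 to 41 mm out, with a lip turned inward at its top, 25 to 32 mm above the bench. Origin: centre of the underside, on the bench. x along the length towards the lid's hinge, y towards the left catch, z up.
- cassette: Grey plastic cassette of upright steel blades, 130 (x) x 44 (y) x 66 mm, 71 mm with lid shut, waisted to 29 mm behind the catches; about 0.4 kg, balanced at mid-length. Origin: centre of the underside, at the start 6 mm above the bench on the base's plate, over the base's origin, axes as the base's. Play about 1 mm. The catches' hooks lock it down.
- lid (a joint): Opening angle of the cassette's lid, rad: 0 shut, 1.6 to 1.95 at the start (upright or leaning back), at most 2.0. Flat grey lid 130 x 44 x 4 mm (36 mm wide at mid-length) and an 8 mm thumb lip at its free end. Hinged across the cassette's +x end, it folds over towards -x to shut. Stiff hinge (0.05 N m): stays where it is left; about 1 N at the free end turns it.
- lid_hinge (a point): Hinge line of the lid, middle of its width: 65 mm along +x from the cassette's origin, 66 mm above its underside. Frame of the lid: x from the free end to the hinge, z out of its outer face (up when shut).
- lid_edge (a point): Middle of the lid's free end on its outer face (the top when shut), 130 mm from the hinge, 4.5 mm above the hinge when shut. Frame of the lid.
- catch_left (a joint): How far the left (+y) catch is pressed inward, m: 0 at rest, 0.007 fully in. Spring: 1.6 N at rest, 4.4 N fully in. Its hook reaches 4 mm under the base's lip: both catches must be pressed over 4 mm to free the cassette. The two pads measure 64 mm over all at rest, 50 mm pressed fully in.
- catch_right (a joint): The same for the right (-y) catch.
- catch_left_pad (a point): Middle of the outer face of the left catch's press pad: a ribbed upright plate at mid-length of the cassette, parallel to its side, 28 mm long, from 34 to 62 mm above the cassette's underside (its foot 8 mm above the base's lip). This point is 32 mm out along +y and 48 mm above the underside at rest. The pads carry the cassette when gripped.
- catch_right_pad (a point): The same for the right catch, 32 mm out along -y.
- blade_carton: Bystander, to be left alone: small closed cardboard blade carton, 85 x 52 x 24 mm, lying near the base.
- knife_holder: Bystander, to be left alone: small aluminium knife holder with a thumbscrew, 75 x 30 x 34 mm, lying near the base.
- label_roll: Bystander, to be left alone: roll of white labels standing on end, 110 mm across, 75 mm high.
- empty_core: Bystander, to be left alone: empty cardboard core standing on end, 83 mm across, 100 mm high.
- cleaner: Bystander, to be left alone: white bottle of cleaner, 60 mm across, 150 mm high.
- screwdriver: Bystander, to be left alone: screwdriver lying flat, black handle.
- spanner: Bystander, to be left alone: steel spanner lying flat.
- loupe: Bystander, to be left alone: small black magnifier standing upright, 38 mm across, 42 mm high.
Not all that is in view belongs to the job. Leave any purple or turquoise look-alike of the cassette alone.

How it is judged (in metres and radians):
On the way, in this order (a step that is already met when the one before it is completed fails the run):
1. the lid is fully shut while the cassette sits in its base (value of joint lid below 0.03 rad and z of cassette in the frame of base below 0.01 m), for 0.2 s.
2. both catches are pinched in between the fingers (value of joint lid below 0.03 rad and value of joint each of catch_left, catch_right above 0.0025 m and contact force between the fingers and cassette above 2 N), for 0.1 s.
3. the cassette is out of its base, lid shut (value of joint lid below 0.03 rad and z of cassette in the frame of base above 0.05 m), for 0.1 s.
At the end, for the whole second after the job is handed in: Held by both pinched catches (each in by over 2.5 mm, finger force over 2 N), underside over 110 mm above the bench, lid shut (below 0.03 rad), level within 0.2 rad, slower than 30 mm/s, touching neither base nor bystanders (all of step 2 and height (world z) of cassette above 0.11 m and angle between cassette's own z axis and vertical below 0.2 rad and linear speed of cassette below 0.03 m/s and contact force between cassette and base below 0.1 N and contact force between cassette and blade_carton below 0.1 N and contact force between cassette and knife_holder below 0.1 N and contact force between cassette and label_roll below 0.1 N and contact force between cassette and empty_core below 0.1 N and contact force between cassette and cleaner below 0.1 N and contact force between cassette and screwdriver below 0.1 N and contact force between cassette and spanner below 0.1 N and contact force between cassette and loupe below 0.1 N); the arm keeps its last pose, push and grip.
It fails at once if the cassette is lifted from its base with its lid not shut (z of cassette in the frame of base above 0.03 m and value of joint lid above 0.15 rad).
It fails at once if a bystander is shifted by more than 25 mm (distance of any of blade_carton, knife_holder, label_roll, empty_core, cleaner, screwdriver, spanner, loupe from where it was at the start of the episode above 0.025 m).
It also fails if it takes over 48 s, if anything falls off the work surface, if the arm or the gripper's body presses on something with over 40 N, if the wrist force passes 120 N, or if a joint passes its speed limit or range.

## Working session

There is one attempt and no reset: what is moved stays moved. The work goes in short steps, Python scripts to look and compute and a tool call to move; the robot and the scene stay as the last step left them, time stands still between calls to the robot, and variables do not carry over. Pictures are saved under pics/ and viewed, about 8 in all and at most 12, crops included, and the job is handed in when it is done.

Besides the shell and the picture viewer there is one more tool, called after ">>>" in YAML: its name, and indented under it one key for each argument. jog_arm: Moves the arm, as the interface text tells. Its arguments: {"type":"object","properties":{"series":{"type":"array"}},"required":["series"]}

```bash
mkdir -p pics && cat > h.py <<'E'
from cell import *
import numpy as np, cv2
def save(n,f,box=None,s=1):
    d=get_image(n); im=d["img"][:,:,::-1]
    if box: im=im[box[1]:box[3],box[0]:box[2]]
    cv2.imwrite("pics/"+f,cv2.resize(im,None,fx=s,fy=s)); np.save("pics/"+f+".npy",d,allow_pickle=True); return d
def pts(d):
    h,w=d["range_z"].shape; f=h/2/np.tan(np.radians(d["fovy"])/2)
    u,v=np.meshgrid(np.arange(w),np.arange(h)); z=d["range_z"]
    P=np.stack([(u-d["cx"])/f*z,-(v-d["cy"])/f*z,-z,np.ones_like(z)],-1)
    return (P@np.array(d["cam_to_world"]).T)[...,:3]
E
python3 - <<'E'
from h import *
print(read_state())
for n in("scene","top"):
    d=save(n,n+"0.png"); print(n,[ (k,d[k]) for k in d if k not in("img","range_z")],(d["range_z"]>0).mean())
E
```

```text
{'clock': 0.0, 'qpos': array([ 1.20922241,  0.6293374 ,  0.03843875,  1.51839545, -0.02702236,
        0.99628044, -0.01996125]), 'qd': array([ 4.15917512e-04,  5.62529673e-04, -1.54235583e-03,  7.44882322e-04,
       -5.09373533e-04,  8.16009274e-06, -5.74511056e-04]), 'tau': array([-1.53341748e-04, -5.63397861e+01,  1.22628238e+00, -1.93441290e+01,
        1.10514939e-02,  1.05679934e-02, -6.44698545e-06]), 'eef_pos': array([ 189.32664691, -621.20353258,  255.38585437]), 'tool_rot': array([-1.56844509,  1.56889336,  1.86895002]), 'force': array([-0.78889774,  0.17834857,  0.24489355]), 'torque': array([-0.05668162,  0.00330174,  0.0403875 ]), 'width': 85.50842179122172}
scene [('fovy', 54.61331117112413), ('cx', 320.5600713583429), ('cy', 192.0504391546684), ('cam_to_world', array([[ 7.54646925e-01, -4.35772085e-01,  4.90520855e-01,
         1.09091668e+03],
       [ 6.56095626e-01,  4.93400944e-01, -5.71046442e-01,
        -6.32028861e+02],
       [ 6.82264574e-03,  7.52767028e-01,  6.58251664e-01,
         7.95793302e+02],
       [ 0.00000000e+00,  0.00000000e+00,  0.00000000e+00,
         1.00000000e+00]]))] 0.99584375
top [('fovy', 52.21303666922632), ('cx', 321.5977703899432), ('cy', 202.65459643566626), ('cam_to_world', array([[-2.12384678e-02,  9.99093954e-01, -3.68808825e-02,
         5.02174521e+02],
       [-9.99730951e-01, -2.08790251e-02,  1.01040394e-02,
         8.67943098e+00],
       [ 9.32484781e-03,  3.70855541e-02,  9.99268587e-01,
         1.08088126e+03],
       [ 0.00000000e+00,  0.00000000e+00,  0.00000000e+00,
         1.00000000e+00]]))] 0.99595703125
```

View pics/scene0.png

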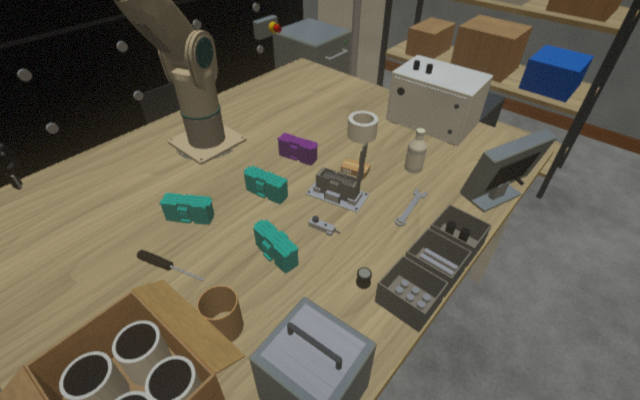

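View pics/top0.png

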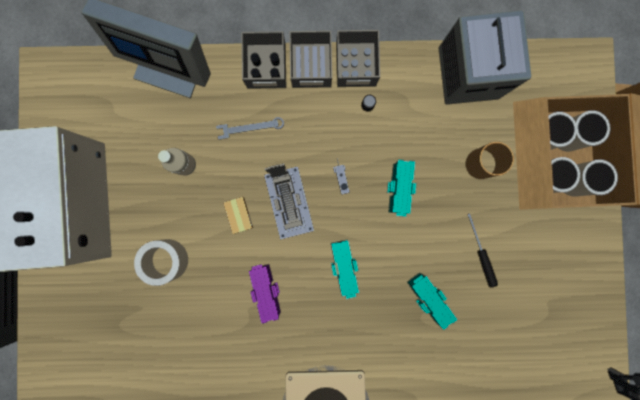

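Scene: the grey cassette in its base is at top-view (289,200), with the lid upright at the far (+x) end (277,172). The carton is at (238,215), the knife holder at (342,180), and the teal and purple look-alikes lie around them.

```bash
python3 - <<'E'
from h import *
d=np.load("pics/top0.png.npy",allow_pickle=True).item(); P=pts(d)
box=np.zeros(P.shape[:2],bool); box[155:245,258:322]=1
hsv=cv2.cvtColor(d["img"],cv2.COLOR_RGB2HSV)
m=box&((hsv[...,1]<70))
Z=P[...,2]
def rect(mm,n):
    mm=mm.astype(np.uint8); k,l,s,c=cv2.connectedComponentsWithStats(mm); 
    i=1+s[1:,4].argmax(); q=P[l==i][:,:2].astype(np.float32)
    print(n,len(q),cv2.minAreaRect(q),np.median(P[l==i],0))
rect(m&(Z<45),"base"); rect(m&(Z>-5)&(Z<400),"all")
rect(m&(Z>50)&(Z<82),"cass"); rect(m&(Z>95),"lid")
q=P[m&(Z>95)];print(len(q),q[:,2].max(),q[q[:,2].argsort()[-12:]].round())
# scene view
d=np.load("pics/scene0.png.npy",allow_pickle=True).item(); P=pts(d);Z=P[...,2]
hsv=cv2.cvtColor(d["img"],cv2.COLOR_RGB2HSV)
box=np.zeros(Z.shape,bool); box[138:212,300:372]=1
m=box&(hsv[...,1]<80)
rect(m&(Z<12),"base_s");rect(m&(Z>50)&(Z<82),"cass_s"); rect(m&(Z>85),"lid_s")
q=P[m&(Z>85)];
for lo in range(85,215,20):
    w=q[(q[:,2]>lo)&(q[:,2]<lo+20)]; print(lo,len(w),np.median(w,0).round(1) if len(w) else '')
E
```

```text
base 1414 ((544.5853881835938, 84.89535522460938), (182.0579376220703, 97.06485748291016), 13.075248718261719) [531.30211653  69.5694461    6.57491254]
all 2606 ((552.6344604492188, 86.76476287841797), (198.5845184326172, 97.06485748291016), 13.075250625610352) [546.65507915  83.94840033  11.55543464]
cass 470 ((545.5531616210938, 84.87187194824219), (130.3734893798828, 44.03021240234375), 12.851750373840332) [556.7239357   87.41522458  70.38541831]
lid 191 ((570.0675659179688, 53.53746032714844), (158.198486328125, 38.211341857910156), 47.032501220703125) [612.41501783 100.20111949 166.51764302]
207 1080.8812627029229 [[ 502.    9. 1081.]
 [ 502.    9. 1081.]
 [ 502.    9. 1081.]
 [ 502.    9. 1081.]
 [ 502.    9. 1081.]
 [ 502.    9. 1081.]
 [ 502.    9. 1081.]
 [ 502.    9. 1081.]
 [ 502.    9. 1081.]
 [ 502.    9. 1081.]
 [ 502.    9. 1081.]
 [ 502.    9. 1081.]]
base_s 3138 ((465.83685302734375, 179.33815002441406), (254.56175231933594, 401.0526123046875), 39.96555709838867) [450.99067775 153.94694466  -1.72303298]
cass_s 636 ((545.9517822265625, 82.61622619628906), (134.97459411621094, 66.01605224609375), 13.919384002685547) [547.00564243  77.46404599  63.31960793]
lid_s 196 ((613.6517944335938, 99.01936340332031), (8.51268196105957, 48.04351043701172), 8.7659330368042) [614.7975469   95.61221125 157.41069068]
85 29 [613.   90.1  95.1]
105 27 [614.1  90.6 115.3]
125 26 [614.9  94.  134.2]
145 29 [614.8  97.4 155.9]
165 34 [615.8  93.1 175.3]
185 42 [615.5  97.1 195.3]
205 9 [614.9  98.9 207.3]
```

```bash
cat >> h.py <<'E'
from scipy.spatial.transform import Rotation as Ro
C=np.array([545.3,84.8]); YAW=np.radians(13.0)
ex=np.array([np.cos(YAW),np.sin(YAW),0]); ey=np.array([-np.sin(YAW),np.cos(YAW),0])
def R(s): return Ro.from_euler("xyz",s["tool_rot"]).as_matrix()
def cas(x,y,z): return np.array([C[0],C[1],0])+ex*x+ey*y+np.array([0,0,z])
def rel():
    s=read_state(); r=R(s); p=s["eef_pos"]; d=p-np.array([*C,0])
    print("t",s["clock"],"p",p.round(1),"cas",(d@ex).round(1),(d@ey).round(1),p[2].round(1),"F",s["force"].round(1),"w",round(s["width"],1)); print("q",s["qpos"].round(2)); print("R",r.round(3).tolist()); return s,r
def to(target,yflip=1):
    s,r=rel(); y=ey*yflip; x=np.array([0,0,-1.]); G=np.stack([x,y,np.cross(x,y)],1)
    print("turn deg(tool)",np.degrees(Ro.from_matrix(r.T@G).as_rotvec()).round(2),"shift now-axes",(r.T@(target-s["eef_pos"])).round(1),"shift after turn",(G.T@(target-s["eef_pos"])).round(1))
E
python3 - <<'E'
from h import *
to(cas(110,0,280),1); to(cas(110,0,280),-1)
E
```

```text
t 0.1 p [ 189.4 -621.3  255.5] cas -505.7 -607.9 255.5 F [-0.2 -0.  -0.6] w 85.4
q [ 1.21  0.63  0.04  1.52 -0.03  1.   -0.02]
R [[-0.001, 0.292, -0.957], [0.002, -0.957, -0.292], [-1.0, -0.002, 0.0]]
turn deg(tool) [-1.7605e+02 -1.5000e-01  1.0000e-02] shift now-axes [ -23.6 -564.1 -656.1] shift after turn [-24.5 607.9 615.7]
t 0.1 p [ 189.4 -621.3  255.5] cas -505.7 -607.9 255.5 F [-0.2 -0.  -0.6] w 85.4
q [ 1.21  0.63  0.04  1.52 -0.03  1.   -0.02]
R [[-0.001, 0.292, -0.957], [0.002, -0.957, -0.292], [-1.0, -0.002, 0.0]]
turn deg(tool) [3.95 0.01 0.1 ] shift now-axes [ -23.6 -564.1 -656.1] shift after turn [ -24.5 -607.9 -615.7]
```

>>> jog_arm:
  series:
    - [[4,0,0],[0,0,0],1]
    - [[0,0,0],[-10,-38,-38.5],1]
    - [[0,0,0],[-10,-38,-38.5],1]
    - [[0,0,0],[-10,-38,-38.5],1]
    - [[0,0,0],[0,-38,-38.5],1]
    - [[0,0,0],[0,-38,-38.5],1]
    - [[0,0,0],[0,-38,-38.5],1]
    - [[0,0,0],[0,-38,-38.5],1]

```text
clock: 1.1
eef_pos: [393.2, -300.5, 286.2]
tool_rot: [-1.122, 1.571, 2.245]
force: [1.7, -0.3, -0.0]
width: 0.0
```

>>> jog_arm:
  series:
    - [[0,0,0],[0,-38,-38.5],1]
    - [[0,0,0],[0,-38,-38.5],1]
    - [[0,0,0],[0,-38,-38.5],1]
    - [[0,0,0],[0,-38,-38.5],1]
    - [[0,0,0],[0,-38,-38.5],1]
    - [[0,0,0],[0,-38,-38.5],1]
    - [[0,0,0],[0,-38,-38.5],1]
    - [[0,0,0],[0,-38,-38.5],1]

```text
clock: 2.1
eef_pos: [625.2, 64.6, 286.0]
tool_rot: [0.28, 1.57, -2.636]
force: [0.9, 0.1, -1.0]
width: -0.1
```

```bash
python3 - <<'E'
from h import *
to(cas(110,0,280),-1)
save("wrist","w1.png")
E
```

```text
t 2.1 p [625.2  64.6 286. ] cas 73.3 -37.7 286.0 F [ 0.9  0.1 -1. ] w -0.1
q [-0.12  0.57 -0.04  1.54  0.03  1.03 -1.52]
R [[-0.001, 0.224, -0.975], [-0.0, -0.975, -0.224], [-1.0, 0.0, 0.001]]
turn deg(tool) [-0.05  0.04 -0.01] shift now-axes [  5.9 -37.7 -36.7] shift after turn [  6.  -37.7 -36.7]
```

View pics/w1.png

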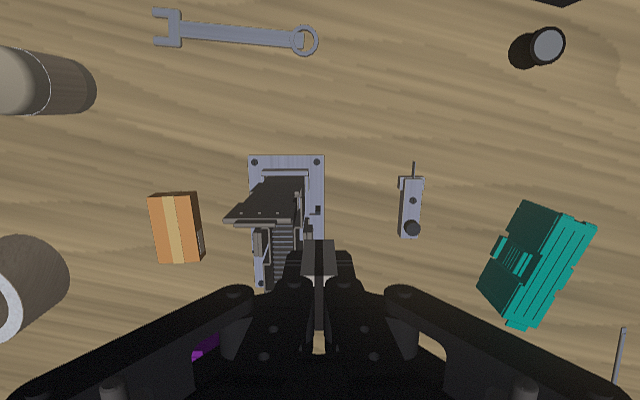

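The wrist view shows the lid upright over its hinge at about (265,205). The fingers are short of it and clear of everything else.

>>> jog_arm:
  series:
    - [[0,0,0],[3,-19,-18.5],1]
    - [[0,0,0],[3,-19,-18.5],1]
    - [[0,0,0],[0,0,0],1]
    - [[0,0,0],[36,0,0],1]
    - [[0,0,0],[37,0,0],1]
    - [[0,0,0],[0,0,0],1]

```text
clock: 2.9
eef_pos: [649.5, 106.4, 204.6]
tool_rot: [0.093, 1.563, -2.824]
force: [-0.5, 0.0, 1.1]
width: 0.4
```

```bash
python3 - <<'E'
from h import *
to(cas(80.5,0,207),-1)
E
```

```text
t 2.9 p [649.5 106.4 204.6] cas 106.4 -2.4 204.6 F [-0.5  0.   1.1] w 0.4
q [-0.18  0.7  -0.04  1.54  0.03  0.92 -1.58]
R [[-0.007, 0.223, -0.975], [-0.002, -0.975, -0.223], [-1.0, 0.001, 0.007]]
turn deg(tool) [-0.12  0.43 -0.04] shift now-axes [-2.2 -2.4 25.9] shift after turn [-2.4 -2.4 25.9]
```

>>> jog_arm:
  series:
    - [[0,0,0],[0,-1,13],1]
    - [[0,0,0],[0,-1,13],1]
    - [[0,0,0],[0,0,14],1]
    - [[0,0,0],[1,0,14],1]
    - [[0,0,0],[4,0,14],1]
    - [[0,0,0],[6,0,13],1]

```text
clock: 3.65
eef_pos: [573.7, 91.5, 198.7]
tool_rot: [2.984, 1.567, 0.067]
force: [-0.7, -0.1, 1.1]
width: 0.1
```

```bash
python3 - <<'E'
from h import *
to(cas(1.4,0,178),-1)
save("scene","s2.png",(260,100,420,240),4)
E
```

```text
t 3.65 p [573.7  91.5 198.7] cas 29.1 0.1 198.7 F [-0.7 -0.1  1.1] w 0.1
q [-0.18  0.6  -0.04  1.78  0.04  0.76 -1.59]
R [[0.004, 0.223, -0.975], [0.0, -0.975, -0.223], [-1.0, 0.001, -0.004]]
turn deg(tool) [-0.11 -0.23 -0.04] shift now-axes [20.6  0.1 27.8] shift after turn [20.7  0.1 27.7]
```

View pics/s2.png

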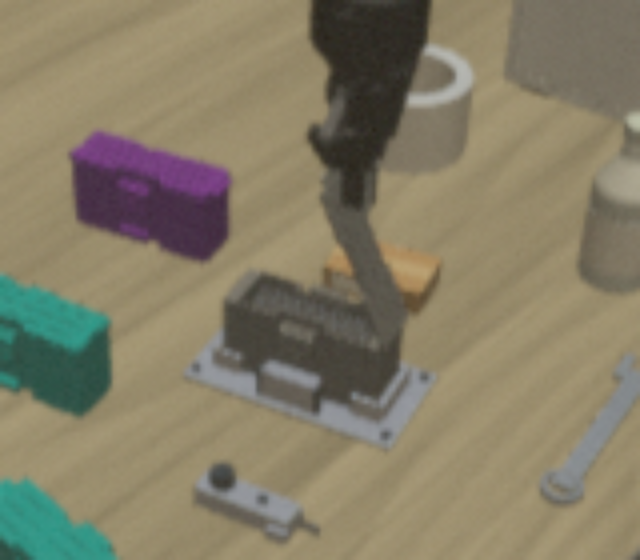

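The lid is folding ahead of the fingers, at about 65°. I'll continue the arc.

>>> jog_arm:
  series:
    - [[0,0,0],[10,0,14],1]
    - [[0,0,0],[10,0,14],1]
    - [[0,0,0],[11,0,9],1]
    - [[0,0,0],[11,0,9],1]
    - [[0,0,0],[13,0,6],1]
    - [[0,0,0],[13,0,6],1]
    - [[0,0,0],[9,0,2],1]
    - [[0,0,0],[9,0,2],1]

```text
clock: 4.7
eef_pos: [513.4, 78.2, 110.8]
tool_rot: [2.999, 1.569, 0.083]
force: [0.5, -0.1, 0.5]
width: 0.4
```

```bash
python3 - <<'E'
from h import *
to(cas(-34,0,101),-1)
E
```

```text
t 4.7 p [513.4  78.2 110.8] cas -32.6 0.7 110.8 F [ 0.5 -0.1  0.5] w 0.4
q [-0.18  0.66 -0.04  2.01  0.05  0.47 -1.6 ]
R [[0.002, 0.224, -0.975], [0.0, -0.975, -0.224], [-1.0, 0.0, -0.002]]
turn deg(tool) [-0.08 -0.12 -0.02] shift now-axes [9.8 0.7 1.4] shift after turn [9.8 0.7 1.4]
```

>>> jog_arm:
  series:
    - [[0,0,0],[5,0,0],1]
    - [[0,0,0],[3,0,0],1]
    - [[0,0,0],[2,0,0],1]
    - [[0,0,0],[1,0,0],1]
    - [[0,0,0],[0,0,0],1]
    - [[0,0,0],[0,0,0],1]

```text
clock: 5.45
eef_pos: [512.5, 78.4, 101.0]
tool_rot: [2.931, 1.57, 0.015]
force: [-4.7, 0.3, 17.1]
width: 0.3
```

>>> jog_arm:
  series:
    - [[0,0,0],[-10,0,0],1]
    - [[0,0,0],[-50,0,0],1]
    - [[0,0,0],[-50,0,0],-1]
    - [[0,0,0],[0,0,30],-1]
    - [[0,0,0],[0,0,30],-1]
    - [[0,0,0],[0,0,30],-1]
    - [[0,0,0],[0,0,0],-1]

```text
clock: 6.32
eef_pos: [422.4, 57.6, 209.6]
tool_rot: [0.063, 1.569, -2.853]
force: [1.0, 0.8, -1.1]
width: 85.5
```

```bash
python3 - <<'E'
from h import *
rel()
d=save("wrist","w3.png"); t=save("top","t3.png"); 
P=pts(d); Z=P[...,2]
loc=np.stack([(P[...,:2]-C)@ex[:2],(P[...,:2]-C)@ey[:2]],-1)
hsv=cv2.cvtColor(d["img"],cv2.COLOR_RGB2HSV)
near=(abs(loc[...,0])<120)&(abs(loc[...,1])<70)
for lo,hi,n in((72,85,"lidtop"),(3,10,"plate"),(50,71.5,"pads")):
    m=near&(Z>lo)&(Z<hi)
    q=loc[m].astype(np.float32); print(n,len(q))
    if len(q)>20: print(cv2.minAreaRect(q),np.percentile(q,[1,50,99],axis=0).round(1).tolist(),np.percentile(Z[m],[5,50,95]).round(1))
m=near&(Z>60)&(Z<95); q=loc[m]
for a in range(-80,80,20):
    w=m&(loc[...,0]>a)&(loc[...,0]<a+20)&(abs(loc[...,1])<15); print(a,w.sum(),np.median(Z[w]).round(1) if w.any() else '')
T=pts(t);Z=T[...,2];l=np.stack([(T[...,:2]-C)@ex[:2],(T[...,:2]-C)@ey[:2]],-1)
E
```

```text
t 6.325 p [422.4  57.6 209.6] cas -125.9 1.1 209.6 F [ 1.   0.8 -1.1] w 85.5
q [-0.16  0.39 -0.05  2.16  0.04  0.59 -1.59]
R [[-0.002, 0.224, -0.975], [-0.001, -0.975, -0.224], [-1.0, 0.0, 0.002]]
lidtop 7260
((-33.29955291748047, 1.505605697631836), (84.74176025390625, 44.0704231262207), 0.3651353716850281) [[-74.2, -19.6], [-32.4, 1.5], [8.1, 22.5]] [75.1 76.4 77.9]
plate 3793
((-31.289173126220703, 1.5914955139160156), (118.50225067138672, 92.08551788330078), 0.17767482995986938) [[-90.3, -44.0], [-62.8, 0.8], [24.9, 47.2]] [4.5 5.8 7.3]
pads 1506
((-5.809417724609375, 1.5964908599853516), (34.22343063354492, 65.16541290283203), 0.7615399360656738) [[-16.9, -30.0], [-3.7, 23.5], [10.6, 33.3]] [55.5 67.8 69.7]
-80 834 76.0
-60 1260 76.6
-40 1323 76.6
-20 1422 76.5
0 663 76.4
20 0 
40 0 
60 0
```

View pics/w3.png

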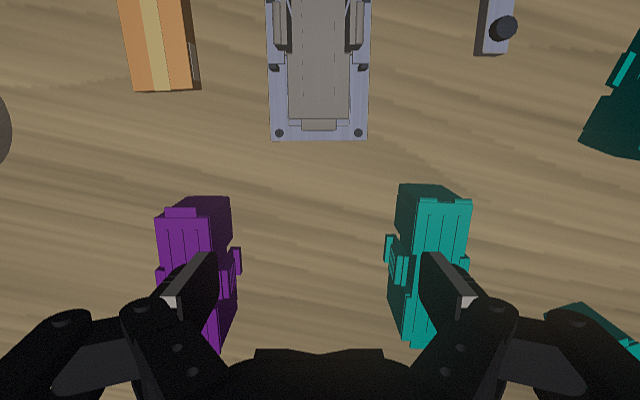

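The lid lies flat at 76.4 mm, so it is shut. The base is at about (318,60) in this view, and the open fingers are high above the look-alikes. To cancel the camera offset, I'll measure the fingers' own midline in the same picture.

```bash
python3 - <<'E'
from h import *
d=np.load("pics/w3.png.npy",allow_pickle=True).item(); P=pts(d)
s,r=rel(); L=(P-s["eef_pos"])@r   # tool coords
print("cx",d["cx"])
for lo in range(-5,26,5):
    m=(L[...,0]>lo)&(L[...,0]<lo+5)&(abs(L[...,1])<75)&(abs(L[...,2])<40)
    y=L[...,1][m]; 
    a,b=y[y<0],y[y>0]
    if len(a)>5 and len(b)>5: print(lo,len(a),len(b),"inner",a.max().round(1),b.min().round(1),"mid",((a.max()+b.min())/2).round(2),"outer mid",((a.min()+b.max())/2).round(2), "z",np.percentile(L[...,2][m],[2,98]).round(1))
E
```

```text
t 6.425 p [425.5  58.4 209.8] cas -122.7 1.2 209.8 F [ 0.1  1.1 -0.1] w 85.5
q [-0.16  0.4  -0.05  2.16  0.04  0.59 -1.59]
R [[0.002, 0.224, -0.975], [0.0, -0.975, -0.224], [-1.0, 0.0, -0.002]]
cx 318.4683869187963
-5 411 415 inner -41.8 42.2 mid 0.18 outer mid 0.19 z [-7.3 14.3]
0 362 358 inner -42.1 42.2 mid 0.02 outer mid 0.22 z [-7.3 14.1]
5 251 258 inner -42.0 42.2 mid 0.06 outer mid -0.01 z [-7.2 14.2]
10 59 57 inner -42.3 42.3 mid 0.0 outer mid 0.07 z [-4.8 13. ]
```

```bash
python3 - <<'E'
from h import *
to(cas(-2,1.6,150),-1)
E
```

```text
t 6.425 p [425.5  58.4 209.8] cas -122.7 1.2 209.8 F [ 0.1  1.1 -0.1] w 85.5
q [-0.16  0.4  -0.05  2.16  0.04  0.59 -1.59]
R [[0.002, 0.224, -0.975], [0.0, -0.975, -0.224], [-1.0, 0.0, -0.002]]
turn deg(tool) [-0.05 -0.1  -0.  ] shift now-axes [  60.    -0.5 -120.6] shift after turn [  59.8   -0.4 -120.7]
```

>>> jog_arm:
  series:
    - [[0,0,0],[0,-0.5,-40],-1]
    - [[0,0,0],[0,0,-40],-1]
    - [[0,0,0],[0,0,-40.5],-1]
    - [[0,0,0],[30,0,0],-1]
    - [[0,0,0],[30,0,0],-1]
    - [[0,0,0],[0,0,0],-1]
    - [[0,0,0],[0,0,0],-1]
    - [[0,0,0],[0,0,0],-1]

```text
clock: 7.42
eef_pos: [543.1, 85.9, 150.6]
tool_rot: [3.119, 1.568, 0.203]
force: [0.2, -1.1, -0.2]
width: 85.5
```

```bash
python3 - <<'E'
from h import *
s,r=rel(); d=save("wrist","w4.png"); P=pts(d); Z=P[...,2]; D=P-np.array([*C,0]); x=D@ex; y=D@ey
near=(abs(x)<110)&(abs(y)<60)
for lo,hi,n in((73,80,"lid"),(60,71,"pads"),(3,9,"plate")):
    m=near&(Z>lo)&(Z<hi)&((n!="pads")|(abs(x)<30)); q=np.stack([x[m],y[m]],1).astype(np.float32); print(n,len(q),np.percentile(q,[1,99],axis=0).round(1).tolist() if len(q) else '')
    if len(q)>10: print(cv2.minAreaRect(q))
to(cas(-2,1.6,59),-1)
E
```

```text
t 7.425 p [543.1  85.9 150.6] cas -1.9 1.6 150.6 F [ 0.2 -1.1 -0.2] w 85.5
q [-0.18  0.63 -0.04  1.9   0.04  0.61 -1.59]
R [[0.003, 0.224, -0.975], [0.001, -0.975, -0.224], [-1.0, 0.0, -0.003]]
lid 14805 [[-73.0, -19.7], [63.8, 22.8]]
((-5.5840301513671875, 1.5038032531738281), (142.0242462158203, 44.119773864746094), 0.17486940324306488)
pads 1567 [[-22.9, -30.0], [11.4, 33.1]]
((-5.879541397094727, 1.4513359069824219), (34.983642578125, 64.11439514160156), 0.2582296133041382)
plate 7355 [[-87.8, -43.8], [84.5, 47.1]]
((-2.7742767333984375, 1.531646728515625), (176.115478515625, 92.23786926269531), 0.12974105775356293)
t 7.475 p [542.9  85.9 150.6] cas -2.1 1.6 150.6 F [-0.2 -0.4 -0.1] w 85.8
q [-0.18  0.63 -0.04  1.9   0.04  0.61 -1.59]
R [[0.002, 0.224, -0.975], [0.0, -0.975, -0.224], [-1.0, 0.0, -0.002]]
turn deg(tool) [-0.06 -0.14 -0.  ] shift now-axes [91.6 -0.   0.1] shift after turn [91.6 -0.  -0.1]
```

View pics/w4.png

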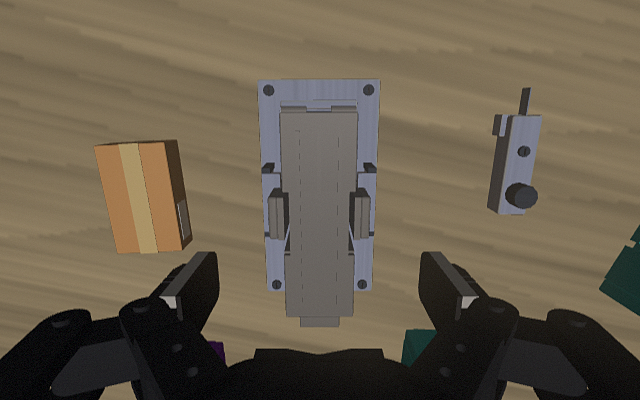

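Lid shut: its outline is (280,110)–(353,320), with the pads at columns 275 and 360. It is centred between the fingers to about 0.1 mm. Descending.

>>> jog_arm:
  series:
    - [[0,0,0],[30,0,0.8],-1]
    - [[0,0,0],[30,0,0],-1]
    - [[0,0,0],[20,0,0],-1]
    - [[0,0,0],[9,0,0],-1]
    - [[0,0,0],[0,0,0],-1]
    - [[0,0,0],[0,0,0],-1]
    - [[0,0,0],[0,0,0],-1]

```text
clock: 8.35
eef_pos: [541.8, 85.6, 61.2]
tool_rot: [3.105, 1.569, 0.189]
force: [0.9, -0.5, -0.4]
width: 85.5
```

```bash
python3 - <<'E'
from h import *
to(cas(-2.8,1.5,59),-1)
E
```

```text
t 8.35 p [541.8  85.6  61.2] cas -3.3 1.6 61.2 F [ 0.9 -0.5 -0.4] w 85.5
q [-0.19  0.78 -0.03  1.95  0.05  0.42 -1.6 ]
R [[0.002, 0.224, -0.975], [0.0, -0.975, -0.224], [-1.0, 0.0, -0.002]]
turn deg(tool) [-0.05 -0.09 -0.  ] shift now-axes [ 2.2  0.1 -0.4] shift after turn [ 2.2  0.1 -0.5]
```

>>> jog_arm:
  series:
    - [[0,0,0],[0,0,0],1]
    - [[0,0,0],[0,0,0],1]
    - [[0,0,0],[0,0,0],1]
    - [[0,0,0],[0,0,0],1]
    - [[0,0,0],[0,0,0],1]
    - [[0,0,0],[0,0,0],1]

```text
clock: 9.1
eef_pos: [541.7, 85.5, 62.4]
tool_rot: [2.926, 1.569, 0.011]
force: [-3.1, -1.5, 18.5]
width: 44.9
```

```bash
python3 - <<'E'
from h import *
rel()
E
```

```text
t 9.1 p [541.7  85.5  62.4] cas -3.4 1.5 62.4 F [-3.1 -1.5 18.5] w 44.9
q [-0.19  0.77 -0.03  1.95  0.05  0.42 -1.6 ]
R [[0.002, 0.224, -0.975], [0.0, -0.975, -0.224], [-1.0, 0.0, -0.002]]
```

Width is 44.9 mm where I expected about 50, and the force is 18 N upward. I'll look before lifting.

```bash
python3 - <<'E'
from h import *
d=get_image("scene")["img"][:,:,::-1][150:220,295:385]; w=save("wrist","w5.png")["img"][:,:,::-1][180:400,200:440]
a=cv2.resize(d,(720,560),interpolation=cv2.INTER_CUBIC)[:300+0] if 0 else cv2.resize(d,(385,300),interpolation=cv2.INTER_CUBIC)
b=cv2.resize(w,(327,300)); cv2.imwrite("pics/c5.png",np.hstack([a,b]))
E
```

```text
(no output)
```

View pics/c5.png

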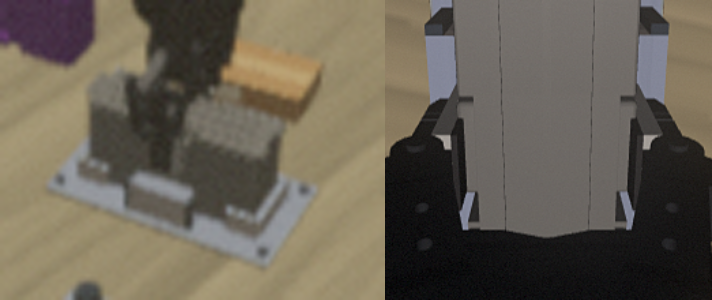

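In the scene crop the fingers sit on the pads (about (165,120)). In the wrist crop the pad plates are pressed into the waist on both sides (columns 460 and 640). Lifting gently.

>>> jog_arm:
  series:
    - [[0,0,0],[-2,0,0],1]
    - [[0,0,0],[-2,0,0],1]
    - [[0,0,0],[-2,0,0],1]
    - [[0,0,0],[-2,0,0],1]
    - [[0,0,0],[0,0,0],1]

```text
clock: 9.82
eef_pos: [541.2, 85.5, 68.3]
tool_rot: [-0.062, 1.571, -2.977]
force: [-0.5, -0.5, -5.1]
width: 44.1
```

```bash
python3 - <<'E'
from h import *
rel()
E
```

```text
t 9.825 p [541.2  85.5  68.3] cas -3.9 1.6 68.3 F [-0.5 -0.5 -5.1] w 44.1
q [-0.19  0.76 -0.03  1.94  0.05  0.44 -1.6 ]
R [[-0.0, 0.224, -0.975], [-0.0, -0.975, -0.224], [-1.0, -0.0, 0.0]]
```

>>> jog_arm:
  series:
    - [[0,0,0],[-4,0,0],1]
    - [[0,0,0],[-6,0,0],1]
    - [[0,0,0],[-8,0,0],1]
    - [[0,0,0],[-8,0,0],1]
    - [[0,0,0],[-8,0,0],1]
    - [[0,0,0],[-8,0,0],1]
    - [[0,0,0],[-8,0,0],1]
    - [[0,0,0],[-8,0,0],1]

```text
clock: 10.82
eef_pos: [541.2, 85.5, 126.9]
tool_rot: [-2.865, 1.571, 0.503]
force: [0.2, 0.5, -5.1]
width: 44.3
```

>>> jog_arm:
  series:
    - [[0,0,0],[-10,0,0],1]
    - [[0,0,0],[-12,0,0],1]
    - [[0,0,0],[-12,0,0],1]
    - [[0,0,0],[-12,0,0],1]
    - [[0,0,0],[-12,0,0],1]
    - [[0,0,0],[-9,0,0],1]
    - [[0,0,0],[-4,0,0],1]
    - [[0,0,0],[0,0,0],1]

```text
clock: 11.82
eef_pos: [541.2, 85.5, 197.5]
tool_rot: [3.028, 1.571, 0.112]
force: [0.2, 0.1, -5.0]
width: 44.3
```

>>> jog_arm:
  series:
    - [[0,0,0],[0,0,0],1]
    - [[0,0,0],[0,0,0],1]
    - [[0,0,0],[0,0,0],1]

```text
clock: 12.2
eef_pos: [541.1, 85.5, 197.0]
tool_rot: [-0.003, 1.57, -2.918]
force: [0.5, 0.5, -4.8]
width: 44.4
```

```bash
python3 - <<'E'
from h import *
rel(); d=save("wrist","w6.png"); P=pts(d); t=save("scene","s6.png",(270,90,400,220),4); T=pts(t)
D=P-np.array([*C,0]);x=D@ex;y=D@ey;Z=P[...,2]
for a in range(-80,80,20):
    m=(x>a)&(x<a+20)&(abs(y-1.5)<14)&(Z>150); print(a,m.sum(),Z[m].mean().round(1) if m.any() else '', end=' | ')
D=T-np.array([*C,0]);x=D@ex;y=D@ey;Z=T[...,2]
m=(abs(x)<75)&(abs(y)<35)&(Z>60); print("\nscene side z low",np.percentile(Z[m],[0.5,1,2,5]).round(1))
for a in range(-70,70,20):
    k=m&(x>a)&(x<a+20)&(y<-12); print(a,k.sum(),Z[k].min().round(1) if k.any() else '',end=' | ')
E
```

```text
t 12.2 p [541.1  85.5 197. ] cas -4.0 1.6 197.0 F [ 0.5  0.5 -4.8] w 44.4
q [-0.18  0.56 -0.05  1.87  0.04  0.72 -1.59]
R [[-0.001, 0.224, -0.975], [-0.0, -0.975, -0.224], [-1.0, -0.0, 0.001]]
-80 0  | -60 0  | -40 601 211.0 | -20 3863 211.1 | 0 11782 239.4 | 20 5118 211.0 | 40 5921 210.8 | 60 2165 260.1 | 
scene side z low [139.9 141.7 145.8 154. ]
-70 117 137.4 | -50 197 137.5 | -30 393 138.4 | -10 476 138.7 | 10 989 138.5 | 30 253 138.2 | 50 122 140.1 |
```

View pics/s6.png

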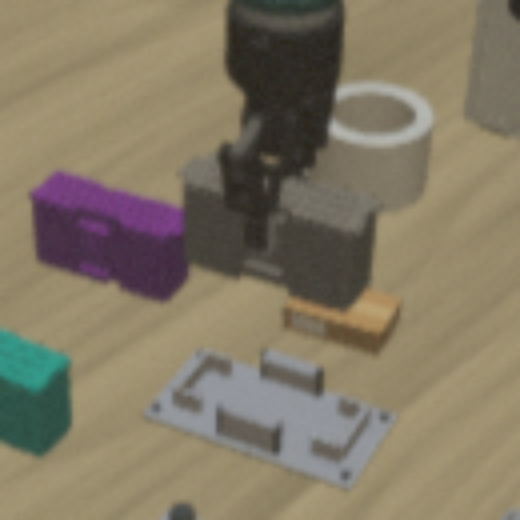

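The cassette is out of the base and hangs level with its lid flat. Its underside is at about 139 mm, the grip is steady and the carton is undisturbed.

```bash
python3 - <<'E'
from h import *
rel(); print(finish_job())
E
```

```text
t 12.3 p [541.1  85.5 197.2] cas -3.9 1.6 197.2 F [ 1.   0.  -3.5] w 44.5
q [-0.18  0.56 -0.05  1.87  0.04  0.72 -1.59]
R [[-0.0, 0.224, -0.975], [-0.0, -0.975, -0.224], [-1.0, -0.0, 0.0]]
the job is handed in; nothing more can be done
None
```

I folded the lid shut with the closed fingers, pinched both catches, lifted the cassette straight out and handed the job in at about 12.3 s. It is still held by the catches, and `finish_job()` gave no verdict.

**Last checks:**
- **Lid and level:** the lid top measured 210.8–211.1 mm at four points along the cassette, so it is shut and level. Two of the other averages (239 and 260 mm) were thrown off by the gripper being in view, and two stretches gave no reading.
- **Height:** the underside is about 138–140 mm above the bench and clear of the base.
- **Steadiness:** the tool force was about 4–5 N, close to the cassette's weight, and the arm and grip were still.
- **Bystanders:** the carton looked unmoved in the last picture. I did not measure how far any bystander moved.

**What disagreed:**
- **Grip width:** the finger opening read about 44.5 mm, less than the 50 mm the pads should measure fully pressed. I put that down to how the width is measured or to the fingers flexing, but did not confirm it. The pictures showed the fingers on the pads, and the cassette came free without resistance.
- **Force on closing:** closing the fingers gave a brief upward force of about 18 N, which went away on lifting.
- **Camera offset:** the top and wrist cameras differed by 2–3 mm on where the cassette was. I used the wrist camera, which agreed with the fingers' own midline across the jaws.

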